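# Change over the bench supply switch

## Task

Change the jeweller's bench supply over: press the long bar handle of the changeover switch down into its sloping face until it meets its stop and, keeping it down, turn it clockwise from its first position to its last so that its lug passes under both clips (between the clips you may let go and regrip). Let it spring back up there so that it is locked in the last position, and leave the kiln controller and the other things on the bench as they are.

Things in the scene. Friction and masses are not known exactly. Their poses are not given: they have to be found in the camera images.
- switch_box: Changeover switch: grey steel box 240 x 240 x 60 mm on a bracket, fixed. Its face slopes 35 degrees towards the robot: this frame turned by -35 degrees about its y axis is the face frame (x up the slope, y left, z out of the face). Origin: centre of the underside on the bench, -x its front. Larger than the kiln controller, with a long bar handle and a lamp over it.
- lamp (a point): Middle of the lamp strip (28 mm wide, 270 mm long along the box's y, 18 mm thick, on two posts at its ends) 360 mm over the bench and 30 mm beyond the dial's centre. A tool pointing straight down at the handle does not fit under it; a tool square to the face does. Axes as switch_box.
- dial (a point): Centre of the switch's round dial on the sloping face, 124 mm above the bench, straight over the box's origin. The handle's axis goes through it, square to the face. Axes as switch_box.
- clip_first (a point): First of two fixed hooked steel clips on the face, near the first position; this point is the middle of its underside, 10 mm above the face, 73 mm from the axis. It reaches over the lug's path at radius 65 to 82 mm, is 14 mm wide, its top 24 mm above the face, its foot at radius 82 to 90 mm. Axes as switch_box.
- clip_last (a point): The same point of the second clip, near the last position.
- grip (a point): Point on the handle's axis at gripping height, 42 mm above the face when up. x runs along the bar to its lug end, z out of the face. Black bar 120 mm long, 16 mm thick, 34 mm tall, its top 54 and underside 20 mm above the face when up; under it a round hub of radius 24 mm. Pinch the bar across its thickness here, tool square to the face. Sinks and turns with the handle.
- press (a joint): How far the handle is pushed into the face, square to it: 0 (up) to 0.012 m (its stop). Its spring resists with 4 N at the top and 11.5 N at the stop and lifts it again when let go. The lug passes under a clip only when pushed in at least about 0.0105 m; otherwise it bumps the clip's side.
- turn (a joint): Handle angle, rad, growing clockwise seen from outside the face: 0 first position (lug at 10 o'clock, one dot), 1.047 lug straight up the slope, 2.094 last (2 o'clock, two dots). Clips at 0.25 and 1.844. When up it is locked below 0.08 and above 2.01, and turns freely from 0.42 to 1.67, where it may be let go and regripped: it stays where left (friction 0.07 N m).
- lug (a point): Outer end of the dark steel lug (10 mm wide, 6 mm high) that sticks out of one end of the bar, 78 mm from the axis, centre 17 mm above the face when the handle is up and 5 mm when fully down. The other end of the bar is plain.
- kiln_box: Kiln controller: smaller grey box 170 x 130 x 50 mm on a bracket, sloping like the switch, fixed to the bench, with a dark window and a round-based black knob of radius 26 mm and no lamp. Origin: centre of the underside. Not to be used. The two boxes may have changed places.
- kiln_knob (a joint): Angle of the kiln controller's knob, 0 to 4 rad; must stay as it is.
- turntable: Loose soldering turntable, plaster-coloured disc of radius 55 mm, 50 mm high. Origin: centre of its underside. Bystander.
- bench_block: Loose steel bench block 70 x 70 x 22 mm. Origin: centre of its underside. Bystander.
- flux_jar: Loose jar, radius 26 mm, 50 mm high. Origin: centre of its underside. Bystander.
- kiln_pointer (a point): Top of the white mark end of the kiln controller's knob, 20 mm off the knob's axis; turns with the knob.

How it is judged:
On the way, in this order (a step that is already met when the one before it is completed fails the run):
1. the handle is pressed down at its first position (value of joint press above 0.0095 m and value of joint turn below 0.25 rad), for 0.1 s.
2. the handle is brought past mid-scale (value of joint turn above 1.2 rad), for 0.05 s.
3. the handle is in its last position and has sprung up (value of joint turn above 1.99 rad and value of joint press below 0.003 m), for 0.2 s.
At the end, for the whole second after the job is handed in: The switch handle rests behind the second clip (turn above 1.99 rad of 2.094) and has sprung back up (pressed in less than 3 mm); turntable, bench block and jar lie within 30 mm of where they were; the mark on the kiln controller's knob is within 6 mm of where it was (all of step 3 and velocity of joint turn between -0.05 and 0.05 rad/s and distance of each of turntable, bench_block, flux_jar from where it was at the start of the episode below 0.03 m and distance of kiln_pointer from where it was at the start of the episode below 0.006 m); the robot touches nothing.
It fails at once if a loose bystander is shifted more than 30 mm (distance of any of turntable, bench_block, flux_jar from where it was at the start of the episode above 0.03 m).
It fails at once if the robot leans on the kiln controller (contact force between any of the arm, the fingers and kiln_box above 3 N).
It fails at once if the kiln controller's knob is turned (its mark moved more than 6 mm) (distance of kiln_pointer from where it was at the start of the episode above 0.006 m).
It also fails if it takes over 62 s, if anything falls off the work surface, if the arm or the gripper's body presses on something with over 40 N, if the wrist force passes 120 N, or if a joint passes its speed limit or range.

## Robot

A 6-joint arm with a two-finger parallel gripper is mounted at the origin on the work surface. World frame = base frame: x ahead of the robot, y to its left, z up, the work surface at z = 0. Lengths are in m, angles in rad, forces in N, time in s.
With the tool pointing down it reaches from about 0.3 to 0.875 m from the base axis. Payload 6.4 kg.
Tool frame: the origin (TCP) lies between the finger pads, 19 mm behind the fingertips; this is the grasp point; z points along the fingers, y is the line along which they close (so a half turn about z gives the same grasp; the last joint's range is limited). The gripper opens to 85 mm and grips with 20 to 120 N. Pads are 22 mm wide; open, the fingers measure 114 mm over their backs; the gripper's body (76 mm by 85 mm) begins 54 mm behind the grasp point. The pads swing forward as they close: fully open they stand 13 mm farther back than shut.
Start: joints at [-1.407, 0.181, 1.607, -0, 1.354, -0.206], TCP at [0.208, -0.536, 0.25] pointing down, gripper open.
Joint ranges: [-2.99, 2.99], [-0.89, 2.07], [0.3, 2.58], [-1.14, 4.28], [0, 2.63], [-3.12, 3.12]. Speed limits (rad/s): [2.57, 2.57, 3.01, 3.14, 3.14, 3.14].

## Interface

Orientations are given as a unit quaternion [w, x, y, z].
In Python, from bench import ctrl gives the robot as it stands.
- The arm moves only by the shell command python3 -m handwheel 'ROWS' [OPENING]. ROWS is JSON, a list that holds one entry, the list of rows, each a list of 4 numbers: the shift along the tool's x, y, z each as a share of 20 cm, from -1 to 1, then the turn about the tool's z as a share of 1.5 rad, from -1 to 1. In form: [[[x, y, z, twist], ...]]. A call has 1 to 10 rows; each row is the pose to reach, as a shift and turn from the pose commanded when the call began, along the tool's axes at that moment; what a row does not reach only later rows make up. A row lasts 1/8 s, in which the tool goes at most 62.5 mm and 10.7 degrees, less where a joint would pass 70% of its speed; a pose out of reach is approached as far as the arm can. A call with a number of a shift or a turn outside -1 to 1 is refused whole. A call with a gripper value outside its range is refused whole. OPENING is the finger opening in mm, from 0 to 85.4, set as the call begins (- or left out, the last holds). The fingers move at their own pace and stop on an object; the grip force is fixed at half the most. Time passes only in rows, so rows that repeat a pose let the fingers close. It gives the time, the measured TCP pose, the force, the opening and the grip force at its end, in the units of the state.
- ctrl.get_obs(): the state, without advancing time (a new reading comes with each control period).
- ctrl.camera(name): name is "scene" or "top" or "wrist"; returns a dict with "color" (384x512x3 uint8, red, green, blue), "range_z" (384x512 float32, m along the optical axis (not along the pixel's ray), 0 where there is no reading), "K" (3x3 intrinsics, pixels), "pose" (4x4, takes a point from camera to world coordinates); the wrist camera has in their place "T_tool_cam" (4x4, takes a point from camera to tool coordinates, whose origin is the TCP and whose axes are the flange's). Camera axes: x right, y down, z forward; pixel columns grow to the right and rows downward; lengths in m; the calibration is good to about 2 mm. A picture is of the moment at which its call begins: read the wrist's pose just before it.
- ctrl.hand_in(): hands the job in; it is judged then, once.
The state is a dict: "time_s": time; "q": joint angles; "dq": joint speeds; "joint_efforts": joint torques, N m; "eef_pos": TCP position; "eef_rot": TCP orientation; "wrist_force": force on the tool from outside, world axes, zero at the start; "torque": the same for the moment, N m; "opening": opening from 0.0 (shut) to 1.0 (fully open); "grasp_force": force on a finger pad.
Only numpy, scipy, OpenCV 4.12 (cv2) and the standard library are available. Lean on these libraries where they do the work, as an engineer would, in place of code of your own. Each camera call takes 0.05 s, during which the arm holds its last target. There are 200 camera calls.

## Working session

There is one attempt and no reset: what is moved stays moved. The work goes in short steps, Python scripts to look and compute and a shell command to move; the robot and the scene stay as the last step left them, time stands still between calls to the robot, and variables do not carry over. Pictures are saved under pics/ and viewed, at most 11 in all, crops included, and the job is handed in when it is done.

```bash
mkdir -p pics; ls
python3 - <<'E'
from bench import ctrl
import cv2,numpy as np
o=ctrl.get_obs();print(o)
for n in("scene","top"):
    c=ctrl.camera(n);cv2.imwrite(f"pics/{n}0.png",c["color"][:,:,::-1]);np.savez(f"{n}0.npz",**c);print(n,c["K"].round(1).tolist(),c["pose"].round(3).tolist())
E
```

```text
pics
{'time_s': 0.0, 'q': array([-1.40726602e+00,  1.81508668e-01,  1.60795590e+00, -2.29083401e-05,
        1.35380022e+00, -2.06335573e-01]), 'dq': array([ 4.21621691e-04,  2.57714503e-04,  1.05408116e-03, -6.22759917e-04,
       -4.17277909e-04,  2.74804871e-05]), 'joint_efforts': array([ 1.96134365e-04, -4.44872582e+01, -3.51343524e+01, -1.72052792e-04,
        9.24592634e-03,  2.98722242e-06]), 'eef_pos': array([ 0.20776556, -0.53562108,  0.2491275 ]), 'eef_rot': array([-8.36119035e-04,  9.82947785e-01,  1.83882988e-01,  6.71183024e-06]), 'wrist_force': array([-0.04679649, -0.12110047,  0.33963795]), 'torque': array([-0.05672587, -0.05612545,  0.03071001]), 'grasp_force': 0.0, 'opening': 1.0012570906289415}
scene [[436.5, 0.0, 251.3], [0.0, 436.5, 192.8], [0.0, 0.0, 1.0]] [[0.725, 0.518, -0.454, 1.084], [0.689, -0.552, 0.47, -0.564], [-0.007, -0.653, -0.757, 1.141], [0.0, 0.0, 0.0, 1.0]]
top [[386.7, 0.0, 258.0], [0.0, 386.7, 198.4], [0.0, 0.0, 1.0]] [[-0.019, -0.997, 0.072, 0.458], [-1.0, 0.019, -0.003, -0.01], [0.002, -0.072, -0.997, 1.302], [0.0, 0.0, 0.0, 1.0]]
```

View pics/scene0.png

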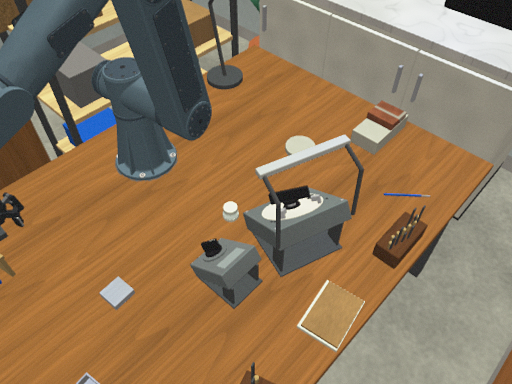

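View pics/top0.png

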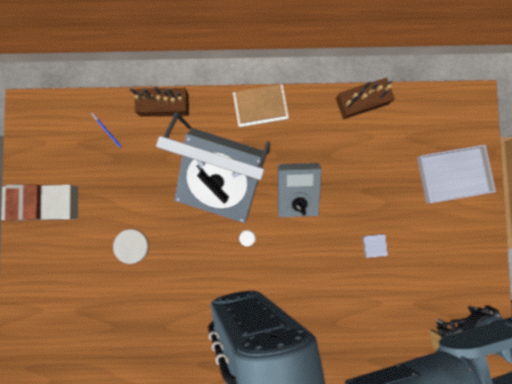

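The top view shows the switch at about (218,178), with the lamp bar across it and the lug end hidden towards the upper left. The kiln controller is at (299,190), the jar at (247,239), the turntable at (130,246) and the block at (375,246). The rows can't tilt the tool, so I'll check the command's own help before planning around that.

```bash
python3 -m handwheel --help 2>&1 | head -40
cat > h.py <<'E'
import numpy as np,cv2
def pts(c):
    z=c["range_z"];K=c["K"];v,u=np.mgrid[:z.shape[0],:z.shape[1]]
    p=np.stack([(u-K[0,2])/K[0,0]*z,(v-K[1,2])/K[1,1]*z,z],-1)
    return p@c["pose"][:3,:3].T+c["pose"][:3,3]
E
python3 - <<'E'
from h import *
for n,roi in(("top",(150,110,280,230)),("scene",(235,130,365,275))):
    c=np.load(n+"0.npz");P=pts(c);col=c["color"].astype(int)
    m=(col.min(2)>190);M=np.zeros_like(m);x0,y0,x1,y1=roi;M[y0:y1,x0:x1]=1
    z=P[...,2]
    d=M&m&(z>.06)&(z<.22);l=M&(z>.33)&(z<.40)
    p=P[d];ce=np.median(p,0)
    for _ in range(5):
        u,s,vt=np.linalg.svd(p-p.mean(0),full_matrices=False);nn=vt[2]*np.sign(vt[2][2]);k=abs((p-p.mean(0))@nn)<.006;p=p[k]
    print(n,"dial n",d.sum(),len(p),p.mean(0).round(4),"normal",nn.round(3),"tilt",np.degrees(np.arccos(nn[2])).round(1),"yaw",np.degrees(np.arctan2(-nn[1],-nn[0])).round(1))
    q=P[l];u,s,vt=np.linalg.svd(q-q.mean(0),full_matrices=False)
    print(" lamp",l.sum(),q.mean(0).round(4),vt[0].round(3), ((q-q.mean(0))@vt[0]).min().round(3),((q-q.mean(0))@vt[0]).max().round(3))
    big=cv2.resize(c["color"][y0:y1,x0:x1,::-1],None,fx=4,fy=4,interpolation=cv2.INTER_CUBIC);cv2.imwrite(f"pics/{n}_crop.png",big)
E
python3 -c "
import cv2,numpy as np
a=cv2.imread('pics/top_crop.png');b=cv2.imread('pics/scene_crop.png')
h=480
a=cv2.resize(a,(400,370));b=cv2.resize(b,(400,446));o=np.zeros((446,800,3),np.uint8);o[:370,:400]=a;o[:,400:]=b;cv2.imwrite('pics/crops.png',o)"
```

```text
invalid input: not JSON, or not a number
top dial n 1476 1428 [0.586  0.1144 0.1162] normal [-0.543  0.185  0.819] tilt 35.0 yaw -18.8
 lamp 1572 [0.6354 0.101  0.3647] [-0.326 -0.945 -0.   ] -0.135 0.134
scene dial n 583 428 [0.6125 0.0856 0.1412] normal [-0.542  0.18   0.821] tilt 34.8 yaw -18.4
 lamp 1465 [0.639  0.0906 0.3624] [-0.324 -0.946  0.001] -0.143 0.129
```

View pics/crops.png

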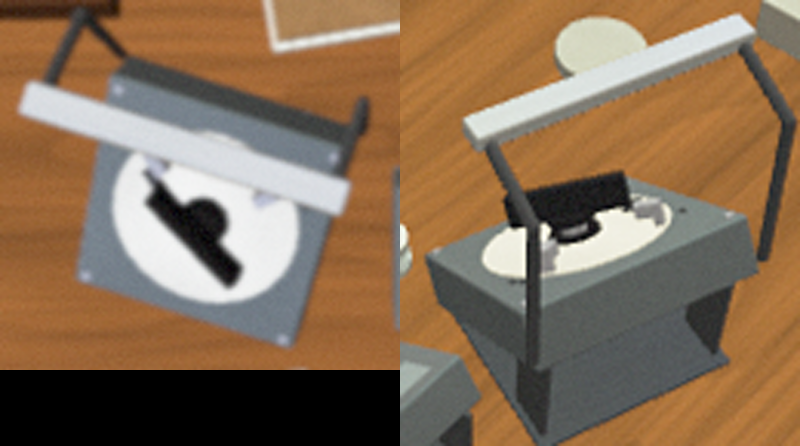

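The crops show the white dial with the bar's lug end (about (150,180) in the left crop) up and to the left. Its plain end (235,280) faces the robot, clear of the lamp. The tool stays vertical, so I'll press the plain half of the bar with shut fingertips. From turn 0 to 2.09 this half sweeps 4→6→8 o'clock, always in front of the lamp, so I can push it in and drag it round by friction. Next I'll refine the dial frame.

```bash
cat > m.py <<'E'
from h import *
from scipy.optimize import least_squares
c=np.load("top0.npz");P=pts(c);col=c["color"].astype(int);K=c["K"];T=c["pose"]
yaw=np.radians(-18.9);ex=np.array([np.cos(yaw),np.sin(yaw),0]);ey=np.array([-ex[1],ex[0],0]);ez=np.array([0,0,1.])
t=np.radians(35);fx=np.cos(t)*ex+np.sin(t)*ez;n=-np.sin(t)*ex+np.cos(t)*ez
p0=np.array([.6075,.106,.124])
def cast(uv,h):
    d=np.c_[(uv[:,0]-K[0,2])/K[0,0],(uv[:,1]-K[1,2])/K[1,1],np.ones(len(uv))]@T[:3,:3].T;o=T[:3,3]
    w=p0+h*n-o;s=(w@n)/(d@n);return o+d*s[:,None]
M=np.zeros(col.shape[:2],np.uint8);M[110:230,150:280]=1
m=((col.min(2)>190)&(M>0)&(P[...,2]<.25)).astype(np.uint8)
ct=max(cv2.findContours(m,cv2.RETR_EXTERNAL,cv2.CHAIN_APPROX_NONE)[0],key=cv2.contourArea)[:,0]
q=cast(ct.astype(float),0)-p0;a=np.c_[q@fx,q@ey]
lo=a[a[:,0]<-.0]
r=least_squares(lambda x:np.hypot(*(lo-x[:2]).T)-x[2],[0,0,.09],loss="soft_l1",f_scale=.002);print("dial centre offs fx,ey,R",r.x.round(4))
b=((col.max(2)<45)&(M>0)&(P[...,2]>.1)&(P[...,2]<.22))
hh=(P-p0)@n;b2=b&(hh>.045)&(hh<.065);print("black",b.sum(),b2.sum(),np.percentile(hh[b],[5,50,95]).round(3))
v,u=np.nonzero(b2);q=cast(np.c_[u,v].astype(float),.054)-p0;a=np.c_[q@fx,q@ey].astype(np.float32)
rc=cv2.minAreaRect(a*1000);print(rc);_,_,vt=np.linalg.svd(a-a.mean(0));print(a.mean(0),np.degrees(np.arctan2(vt[0][1],vt[0][0])))
dl=(col.min(2)>190)&(M>0)&(P[...,2]>.06)&(P[...,2]<.22);print("face h",np.median(hh[dl]))
E
python3 m.py
```

```text
dial centre offs fx,ey,R [-0.0129  0.0068  0.09  ]
black 317 164 [0.022 0.046 0.061]
((-2.3371715545654297, 2.3309593200683594), (110.51477813720703, 14.749034881591797), 57.730064392089844)
[-0.00230211  0.00365242] -123.34497
face h 0.006861863337653878
```

```bash
sed -i 's/^p0=.*/p0=np.array([.6075,.106,.124])-.012*ex+.005*ey/' m.py
cat >> m.py <<'E'
print(p0)
z=P[...,2];print("bench",np.median(z[250:300,150:230]))
l=(M>0)&(z>.33)&(z<.40);v,u=np.nonzero(l);print("lamp z pct",np.percentile(z[l],[5,50,95]))
rc=cv2.minAreaRect(np.c_[u,v].astype(np.float32));d=np.array([(rc[0][0]-K[0,2])/K[0,0],(rc[0][1]-K[1,2])/K[1,1],1])@T[:3,:3].T;s=(.369-T[2,3])/d[2];L=T[:3,3]+s*d;print("lamp",L,rc,"offs",(L-p0)@ex,(L-p0)@ey)
# clip, bar and dial from scene camera
c=np.load("scene0.npz");P=pts(c);col=c["color"].astype(int);K=c["K"];T=c["pose"]
print("bench scene",np.median(P[300:340,150:200,2]))
dl=(col.min(2)>190);dl[:180]=0;dl[230:]=0;dl[:,:262]=0;dl[:,330:]=0
hh=(P-p0)@n;dl&=abs(hh)<.02;print("scene face h",np.median(hh[dl]),dl.sum())
b=(col.max(2)<45);b[:180]=0;b[220:]=0;b[:,:265]=0;b[:,315:]=0
q=P[b]-p0;print("black h",np.percentile(q@n,[5,50,95,99]).round(3),"fx",np.median(q@fx),"ey",np.percentile(q@ey,[2,50,98]))
E
python3 m.py
```

```text
dial centre offs fx,ey,R [0.0037 0.     0.0916]
black 317 123 [0.015 0.039 0.054]
((10.508115768432617, -3.2461814880371094), (109.41522216796875, 12.037899017333984), 57.730064392089844)
[ 0.00975909 -0.00208123] -123.12866
face h -2.1053898558677524e-05
[0.59776656 0.11461744 0.124     ]
bench 0.0002398865996983135
lamp z pct [0.34139103 0.36813027 0.3713327 ]
lamp [0.65920153 0.0930808  0.369     ] ((213.408203125, 144.60150146484375), (109.86660766601562, 39.69420623779297), 17.495759963989258) offs 0.06509881050640232 -0.000475636964315955
bench scene 0.0008381204654615004
scene face h 0.0007060397056820324 552
black h [0.005 0.035 0.054 0.097] fx 0.01656956132724268 ey [-0.13027819 -0.00440925  0.04098757]
```

```bash
cat >> m.py <<'E'
print("---")
c=np.load("top0.npz");K=c["K"];T=c["pose"];g=c["color"].max(2)
up=cv2.resize(g[150:220,180:250],None,fx=4,fy=4,interpolation=cv2.INTER_CUBIC)
v,u=np.nonzero(up<110);uv=np.c_[(u+.5)/4-.5+180,(v+.5)/4-.5+150]
for ang in(57.7,60):
    A=np.radians(ang);d=np.array([np.cos(A),np.sin(A)]);e=np.array([np.sin(A),-np.cos(A)])  # lug dir, uphill perp
    q=cast(uv,.054)-p0;a=np.c_[q@fx,q@ey];al=a@d;pe=a@e
    k=(abs(al)<.1)&(abs(pe)<.05)
    for lo in(-.05,-.03,-.01,.01,.03):
        s=k&(al>lo)&(al<lo+.02);print(ang,lo,np.percentile(pe[s],[.5,50,99.5]).round(4))
    s=k&(abs(pe)<.006);print("along",np.percentile(al[s],[.2,99.8]).round(4))
E
python3 m.py | sed -n '/---/,$p'
```

```text
---
57.7 -0.05 [-0.0003  0.0132  0.0265]
57.7 -0.03 [-0.0003  0.0143  0.0385]
57.7 -0.01 [0.0003 0.0251 0.0499]
57.7 0.01 [0.0003 0.025  0.0498]
57.7 0.03 [0.0004 0.0148 0.0388]
along [-0.0552  0.0584]
60 -0.05 [-0.0022  0.0113  0.025 ]
60 -0.03 [-0.0013  0.014   0.0414]
60 -0.01 [0.0003 0.0251 0.0496]
60 0.01 [0.0013 0.0252 0.0498]
60 0.03 [0.0018 0.016  0.033 ]
along [-0.0557  0.0571]
```

```bash
R='[0.79,-0.87,-0.15,0]'; python3 -m handwheel '[[[0.79,-0.87,-0.15,0],[0.79,-0.87,-0.15,0],[0.79,-0.87,-0.15,0],[0.79,-0.87,-0.15,0],[0.79,-0.87,-0.15,0]]]' 0
python3 -m handwheel '[[[0.79,-0.87,-0.15,0],[0.79,-0.87,-0.15,0],[0.79,-0.87,-0.15,0],[0.79,-0.87,-0.15,0],[0.79,-0.87,-0.15,0]]]'
python3 -m handwheel '[[[0.7,-0.8,-0.15,0],[0.7,-0.8,-0.15,0],[0.7,-0.8,-0.15,0],[0.7,-0.8,-0.15,0],[0.7,-0.8,-0.15,-0.58],[0.7,-0.8,-0.15,-0.58],[0.7,-0.8,-0.15,-0.58],[0.7,-0.8,-0.15,-0.58],[0.7,-0.8,-0.15,-0.58],[0.7,-0.8,-0.15,-0.58]]]'
python3 - <<'E'
from bench import ctrl
import cv2,numpy as np
o=ctrl.get_obs();print(o["time_s"],o["q"].round(3),o["eef_pos"],o["eef_rot"],o["wrist_force"],o["opening"])
c=ctrl.camera("wrist");np.savez("w1.npz",pos=o["eef_pos"],rot=o["eef_rot"],**c);cv2.imwrite("pics/w1.png",c["color"][:,:,::-1]);print(c["T_tool_cam"].round(3),c["K"])
E
```

```text
time_s: 0.72
eef_pos: [0.2933, -0.3142, 0.2803]
eef_rot: [0.0, 0.983, 0.186, 0.0]
wrist_force: [0.1, -0.4, -1.0]
opening: 0.001
grasp_force: 0.0
time_s: 1.35
eef_pos: [0.3776, -0.0955, 0.3103]
eef_rot: [0.0, 0.982, 0.186, 0.0]
wrist_force: [0.6, 0.2, -0.4]
opening: 0.004
grasp_force: 0.0
time_s: 2.6
eef_pos: [0.4499, 0.1006, 0.3394]
eef_rot: [-0.0, 0.815, 0.58, -0.001]
wrist_force: [1.0, -0.2, -0.2]
opening: 0.0
grasp_force: 0.0
2.6 [-3.800e-02 -1.470e-01  1.761e+00 -1.000e-03  1.529e+00  2.960e-01] [0.44993572 0.1006197  0.33938411] [-6.38742869e-05  8.14890580e-01  5.79614575e-01 -5.32085286e-04] [ 0.97884146 -0.23803696 -0.15121673] 5.309046075703507e-05
[[-0.001 -0.96  -0.282  0.071]
 [ 1.    -0.001  0.     0.   ]
 [-0.001 -0.282  0.96  -0.123]
 [ 0.     0.     0.     1.   ]] [[337.52745641   0.         251.34378212]
 [  0.         337.52745641 188.05253941]
 [  0.           0.           1.        ]]
```

View pics/w1.png

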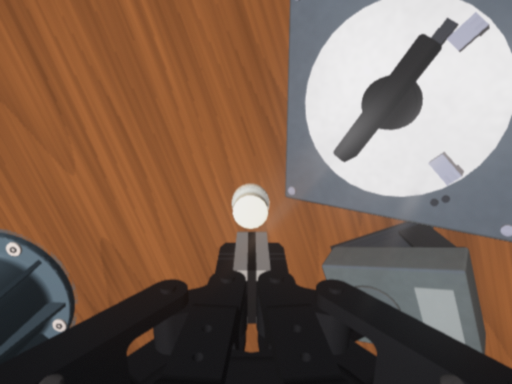

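The wrist view shows the whole handle without occlusion. The plain end is at (345,155), the lug at (450,28), the hub at (392,102), and the clips at (468,32) and (447,168). I'll measure the dial and bar from here.

```bash
cat > w.py <<'E'
from h import *
from scipy.optimize import least_squares
from scipy.spatial.transform import Rotation as Ro
import sys
f=np.load(sys.argv[1]);c=dict(f);W=np.eye(4);W[:3,:3]=Ro.from_quat(np.roll(c["rot"],-1)).as_matrix();W[:3,3]=c["pos"]
T=W@c["T_tool_cam"];c["pose"]=T;K=c["K"];P=pts(c);col=c["color"].astype(int)
roi=np.zeros(col.shape[:2],bool);roi[:215,285:]=1
m=roi&(col.min(2)>185)&(P[...,2]>.05);p=P[m]
for _ in range(6):
    ce=p.mean(0);nn=np.linalg.svd(p-ce,full_matrices=False)[2][2];nn*=np.sign(nn[2]);p=p[abs((p-ce)@nn)<.004]
print("plane",ce.round(4),nn.round(3),np.degrees(np.arccos(nn[2])),"yaw",np.degrees(np.arctan2(-nn[1],-nn[0])))
yaw=np.radians(-18.9);ex=np.array([np.cos(yaw),np.sin(yaw),0]);ey=np.array([-ex[1],ex[0],0]);ez=np.array([0,0,1.])
t=np.radians(35);fx=np.cos(t)*ex+np.sin(t)*ez;n=-np.sin(t)*ex+np.cos(t)*ez
p0=np.array([.598,.1146,.124])
def cast(uv,h):
    d=np.c_[(uv[:,0]-K[0,2])/K[0,0],(uv[:,1]-K[1,2])/K[1,1],np.ones(len(uv))]@T[:3,:3].T;o=T[:3,3]
    s=((ce+h*n-o)@n)/(d@n);return o+d*s[:,None]
ct=max(cv2.findContours(m.astype(np.uint8),cv2.RETR_EXTERNAL,cv2.CHAIN_APPROX_NONE)[0],key=cv2.contourArea)[:,0]
ct=ct[(ct[:,0]<508)&(ct[:,1]>3)]
q=cast(ct.astype(float),0)-p0;a=np.c_[q@fx,q@ey]
r=least_squares(lambda x:np.hypot(*(a-x[:2]).T)-x[2],[0,0,.09],loss="soft_l1",f_scale=.001)
C=p0+r.x[0]*fx+r.x[1]*ey;C+=n*((ce-C)@n);print("dial",r.x.round(4),"world",C.round(4))
hh=(P-ce)@n;b=roi&(col.max(2)<75)&(hh>.046)&(hh<.062);v,u=np.nonzero(b)
q=cast(np.c_[u,v].astype(float),.054)-C;rc=cv2.minAreaRect((np.c_[q@fx,q@ey]*1000).astype(np.float32));print("bar top fx,ey mm",rc,"h",np.median(hh[b]).round(4),b.sum())
E
python3 w.py w1.npz
```

```text
plane [0.5954 0.1155 0.1208] [-0.548  0.186  0.815] 35.37739752909574 yaw -18.75135610106616
dial [ 0.0021 -0.0028  0.0935] world [0.5993 0.1112 0.1243]
bar top fx,ey mm ((3.6679325103759766, 2.4084739685058594), (110.78904724121094, 16.438411712646484), 56.71583557128906) h 0.0525 1582
```

```bash
cat > t.py <<'E'
import sys,numpy as np
from bench import ctrl
yaw=np.radians(-18.9);ex=np.array([np.cos(yaw),np.sin(yaw),0]);ey=np.array([-ex[1],ex[0],0]);ez=np.array([0,0,1.])
t=np.radians(35);fx=np.cos(t)*ex+np.sin(t)*ez;n=-np.sin(t)*ex+np.cos(t)*ez
C=np.array([.5995,.1115,.1243])+.0015*fx
def tcp(turn,press,r=.048,half=.0075):
    p=turn-np.pi/3
    return C+(.054-press)*n+r*(-np.cos(p)*fx+np.sin(p)*ey)-half*ex+.019*ez
def share(tgt,pos): d=(tgt-pos)/.2;return np.round([d@ey,d@ex,-d[2]],3)
E
python3 - <<'E'
from t import *
f=np.load("w1.npz");z=f["range_z"];K=f["K"];A=f["T_tool_cam"]
v,u=np.mgrid[225:384,150:360];zz=z[225:384,150:360];p=np.stack([(u-K[0,2])/K[0,0]*zz,(v-K[1,2])/K[1,1]*zz,zz],-1)@A[:3,:3].T+A[:3,3]
p=p[(zz>0)&(zz<.25)]
for lo in(-.03,-.02,-.01,0,.005,.01,.014,.017):
    k=(p[:,2]>lo)&(p[:,2]<lo+.004);q=p[k]
    if len(q): print(lo,len(q),"x",q[:,0].min().round(4),q[:,0].max().round(4),"y",np.percentile(q[:,1],[1,99]).round(4))
o=ctrl.get_obs()["eef_pos"]
for pr in(-.03,-.01):print(pr,tcp(0,pr).round(4),share(tcp(0,pr),o))
E
```

```text
-0.03 1622 x -0.0135 0.0136 y [-0.0306  0.0307]
-0.02 700 x -0.0118 0.0114 y [-0.0073  0.0076]
-0.01 353 x 0.0055 0.0108 y [-0.0132  0.0134]
0 304 x 0.0054 0.011 y [-0.0133  0.0134]
0.005 260 x 0.0056 0.0113 y [-0.0132  0.0133]
0.01 190 x 0.0054 0.0109 y [-0.0119  0.0121]
0.014 49 x 0.0054 0.0106 y [-0.0061  0.0082]
-0.03 [0.5159 0.0962 0.1992] [0.085 0.32  0.701]
-0.01 [0.5268 0.0925 0.1828] [0.085 0.378 0.783]
```

```bash
python3 -m handwheel '[[[0.085,0.32,0.70,0],[0.085,0.32,0.70,0],[0.085,0.32,0.70,0],[0.085,0.32,0.70,0],[0.085,0.36,0.758,0],[0.085,0.36,0.758,0]]]'
python3 - <<'E'
from t import *
import cv2
o=ctrl.get_obs();print(o["time_s"],o["eef_pos"],o["wrist_force"])
for pr in(0,.012,.015):print(pr,share(tcp(0,pr),o["eef_pos"]))
a=ctrl.camera("wrist");b=ctrl.camera("scene")
cv2.imwrite("pics/hov.png",np.hstack([a["color"][:300,200:],cv2.resize(b["color"][60:260,200:400],(300,300))])[:,:,::-1])
E
```

```text
time_s: 3.4
eef_pos: [0.5235, 0.0947, 0.189]
eef_rot: [0.0, 0.814, 0.581, 0.0]
wrist_force: [-0.0, -0.4, 0.0]
opening: -0.001
grasp_force: 0.0
3.4 [0.5235307  0.09465379 0.1889687 ] [-0.04444447 -0.41946431  0.01359004]
0 [-0.005  0.048  0.072]
0.012 [-0.005  0.082  0.121]
0.015 [-0.005  0.091  0.133]
```

View pics/hov.png

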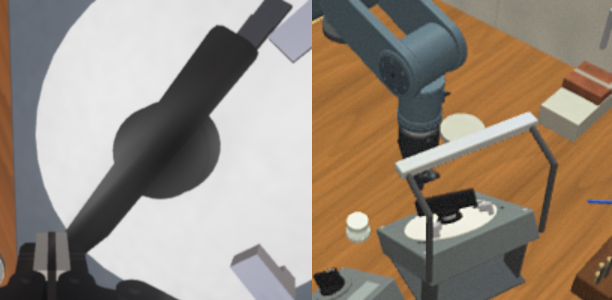

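Both views show the shut fingertips just above the bar's plain end, with the arm in front of the lamp. I'll press in small steps while reading the force.

```bash
python3 -m handwheel '[[[0.008,0.042,0.05,0],[0.008,0.056,0.072,0],[0.008,0.062,0.08,0],[0.008,0.068,0.088,0],[0.008,0.068,0.088,0]]]'
python3 -m handwheel '[[[0,0.007,0.01,0],[0,0.014,0.02,0],[0,0.014,0.02,0]]]'
```

```text
time_s: 4.12
eef_pos: [0.5362, 0.0921, 0.1708]
eef_rot: [-0.0, 0.814, 0.581, -0.0]
wrist_force: [-2.4, 0.0, 2.8]
opening: -0.0
grasp_force: 2.1
time_s: 4.5
eef_pos: [0.5388, 0.0912, 0.1667]
eef_rot: [-0.0, 0.814, 0.581, -0.0]
wrist_force: [-4.7, 0.0, 5.4]
opening: 0.001
grasp_force: 3.4
```

```bash
python3 -m handwheel '[[[0,0.01,0.014,0],[0,0.02,0.028,0],[0,0.023,0.034,0],[0,0.023,0.034,0]]]'; python3 -c "
from t import *
print(ctrl.get_obs()['wrist_force']@n)"
```

```text
time_s: 5.0
eef_pos: [0.541, 0.0899, 0.1609]
eef_rot: [-0.002, 0.814, 0.581, -0.002]
wrist_force: [-18.1, -0.1, 21.1]
opening: -0.002
grasp_force: 13.2
27.058560871966954
```

```bash
python3 -m handwheel '[[[0.011,-0.014,0.01,0],[0.023,-0.027,0.019,0],[0.037,-0.039,0.027,0],[0.051,-0.050,0.035,0],[0.068,-0.060,0.042,0],[0.084,-0.069,0.048,0],[0.084,-0.069,0.048,0]]]'
python3 - <<'E'
from t import *
import cv2
o=ctrl.get_obs();print(o['wrist_force']@n, o['wrist_force']@fx,o['wrist_force']@ey)
a=ctrl.camera("wrist");b=ctrl.camera("scene")
cv2.imwrite("pics/a1.png",np.hstack([a["color"][:300,200:],cv2.resize(b["color"][60:260,200:400],(300,300))])[:,:,::-1])
E
```

```text
time_s: 5.88
eef_pos: [0.5354, 0.1108, 0.1522]
eef_rot: [-0.001, 0.814, 0.581, -0.0]
wrist_force: [-12.4, 1.1, 20.3]
opening: -0.002
grasp_force: 11.2
23.501302252191884 1.7480382734805993 -3.0055418821694104
```

View pics/a1.png

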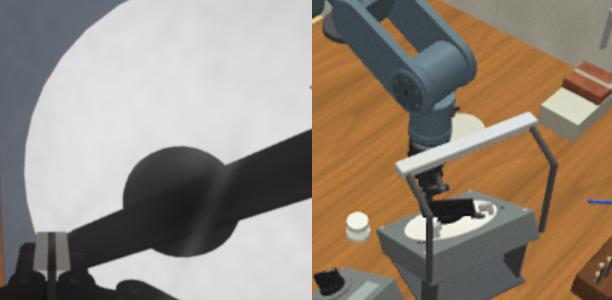

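The lug has passed under the first clip: in the wrist view the bar now lies only about 25° off the slope line, with the tips still on its end. Continuing along the arc.

```bash
python3 -m handwheel '[[[0.018,-0.007,0.005,0],[0.036,-0.014,0.010,0],[0.055,-0.019,0.013,0],[0.075,-0.022,0.016,0],[0.095,-0.024,0.017,0],[0.115,-0.025,0.018,0],[0.135,-0.024,0.017,0],[0.155,-0.022,0.016,0],[0.174,-0.019,0.013,0],[0.194,-0.014,0.010,0]]]'
python3 - <<'E'
from t import *
import cv2
o=ctrl.get_obs();print(o['wrist_force']@n, o['wrist_force']@fx,o['wrist_force']@ey)
a=ctrl.camera("wrist");b=ctrl.camera("scene")
cv2.imwrite("pics/a2.png",np.hstack([a["color"][:300,200:],cv2.resize(b["color"][60:260,200:400],(300,300))])[:,:,::-1])
E
```

```text
time_s: 7.22
eef_pos: [0.5442, 0.1486, 0.1493]
eef_rot: [-0.001, 0.814, 0.581, -0.001]
wrist_force: [-12.8, 2.2, 17.0]
opening: 0.001
grasp_force: 10.5
21.31401751603068 -0.7872516478862668 -2.0568979362240105
```

View pics/a2.png

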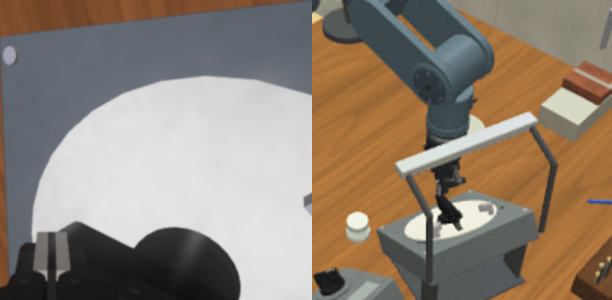

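```bash
python3 -m handwheel '[[[0.018,0.006,-0.004,0],[0.036,0.014,-0.010,0],[0.053,0.023,-0.016,0],[0.069,0.033,-0.023,0],[0.084,0.044,-0.031,0],[0.098,0.056,-0.039,0],[0.110,0.069,-0.048,0],[0.120,0.083,-0.058,0],[0.128,0.094,-0.066,0],[0.128,0.094,-0.066,0]]]'
python3 - <<'E'
from t import *
import cv2
o=ctrl.get_obs();print(o['wrist_force']@n, o['wrist_force']@fx,o['wrist_force']@ey)
a=ctrl.camera("wrist");b=ctrl.camera("top")
cv2.imwrite("pics/a3.png",np.hstack([a["color"][:300,200:],cv2.resize(b["color"][120:230,160:270],(300,300),interpolation=2)])[:,:,::-1])
E
```

```text
time_s: 8.57
eef_pos: [0.5698, 0.1679, 0.1624]
eef_rot: [-0.002, 0.814, 0.581, -0.001]
wrist_force: [-14.0, 6.0, 15.5]
opening: -0.001
grasp_force: 10.4
21.413085149059008 -3.593506389464727 1.1642624569743116
```

View pics/a3.png

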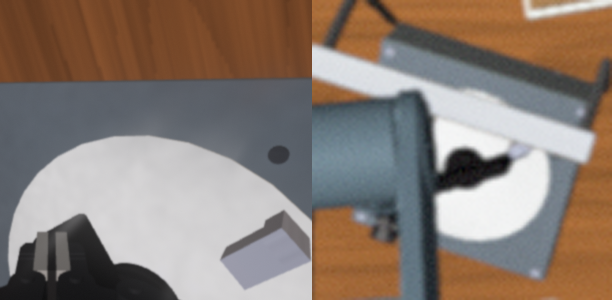

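```bash
cat > ang.py <<'E'
from t import *
import cv2,sys
c=ctrl.camera("top");K=c["K"];T=c["pose"];h=float(sys.argv[1])
y0,x0=150,195;g=c["color"].max(2)[y0:205,x0:250];s=8
up=cv2.resize(g,None,fx=s,fy=s,interpolation=cv2.INTER_CUBIC)
cv2.imwrite(sys.argv[2],cv2.resize(c["color"][y0:205,x0:250,::-1],None,fx=10,fy=10,interpolation=2))
v,u=np.nonzero(up<110);uv=np.c_[(u+.5)/s-.5+x0,(v+.5)/s-.5+y0]
d=np.c_[(uv[:,0]-K[0,2])/K[0,0],(uv[:,1]-K[1,2])/K[1,1],np.ones(len(uv))]@T[:3,:3].T;o=T[:3,3]
q=o+d*(((C+h*n-o)@n)/(d@n))[:,None]-C;X,Y=q@fx,q@ey
e=[]
for y in np.arange(-.055,-.01,.003):   # downhill edge per slice on the lug half
    k=(abs(Y-y)<.0015)&(X>-.02)&(X<.05)
    if k.sum()>5:e.append((y,np.percentile(X[k],1),np.percentile(X[k],99)))
e=np.array(e);print((e*1000).round(1).tolist())
E
python3 ang.py .042 pics/t4.png
```

```text
[[-52.0, 43.1, 48.4], [-49.0, 32.4, 49.6], [-46.0, 28.8, 49.8], [-43.0, 26.2, 49.7], [-40.0, 24.2, 49.7], [-37.0, 22.0, 48.0], [-34.0, 19.8, 45.7], [-31.0, 17.5, 43.3], [-28.0, 14.5, 41.1], [-25.0, 11.0, 39.2], [-22.0, 7.0, 38.4], [-19.0, 3.2, 39.2], [-16.0, 1.0, 40.8], [-13.0, -0.5, 42.3]]
```

View pics/t4.png

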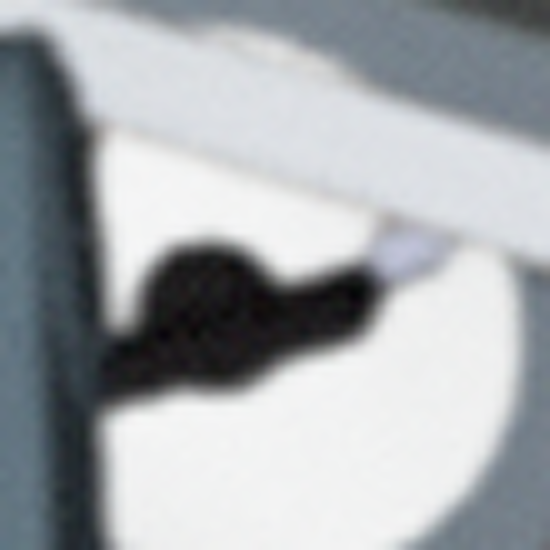

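The lug isn't visible past the clip and the bar measures about 52°. The tips slipped slightly towards the trailing edge, so the lug is still under the second clip, which holds it down. I'll lift a few millimetres, set the tips back on the bar's centreline, press again and finish the arc.

```bash
python3 -m handwheel '[[[0,-0.023,-0.033,0],[0,-0.023,-0.033,0],[-0.038,-0.047,-0.016,0],[-0.038,-0.047,-0.016,0]]]'; python3 ang.py .0435 pics/t5.png
python3 -m handwheel '[[[0,0.014,0.02,0],[0,0.023,0.033,0],[0,0.023,0.033,0]]]';python3 -c "
from t import *
f=ctrl.get_obs()['wrist_force'];print(f@n,f@fx,f@ey)"
```

```text
time_s: 9.22
eef_pos: [0.5604, 0.1612, 0.1645]
eef_rot: [0.0, 0.814, 0.581, 0.0]
wrist_force: [-0.9, 1.5, 4.1]
opening: 0.002
grasp_force: 1.5
[[-52.0, 43.9, 49.5], [-49.0, 31.5, 49.8], [-46.0, 28.1, 49.8], [-43.0, 26.2, 49.7], [-40.0, 23.9, 49.5], [-37.0, 21.8, 47.6], [-34.0, 19.4, 45.3], [-31.0, 17.1, 42.8], [-28.0, 14.2, 40.7], [-25.0, 10.6, 39.2], [-22.0, 6.8, 39.0], [-19.0, 3.3, 40.1], [-16.0, 0.6, 41.7], [-13.0, -1.1, 43.4]]
time_s: 9.65
eef_pos: [0.5632, 0.1619, 0.1596]
eef_rot: [-0.002, 0.814, 0.581, -0.001]
wrist_force: [-14.8, 6.6, 19.5]
opening: -0.0
grasp_force: 12.4
25.220408539323273 -2.0626425403027433 1.4534031571314134
```

```bash
python3 -m handwheel '[[[0.006,0.007,-0.005,0],[0.012,0.013,-0.009,0],[0.017,0.020,-0.014,0],[0.022,0.028,-0.019,0],[0.026,0.034,-0.024,0],[0.029,0.039,-0.028,0],[0.033,0.052,-0.036,0],[0.033,0.052,-0.036,0]]]'; python3 ang.py .042 pics/t6.png;python3 -c "
from t import *
f=ctrl.get_obs()['wrist_force'];print(f@n,f@fx,f@ey)"
```

```text
time_s: 10.65
eef_pos: [0.5705, 0.1644, 0.1634]
eef_rot: [-0.005, 0.814, 0.581, -0.006]
wrist_force: [-23.2, 4.6, 13.4]
opening: -0.002
grasp_force: 12.1
[[-55.0, 37.8, 49.7], [-52.0, 26.3, 48.7], [-49.0, 23.3, 47.9], [-46.0, 21.6, 46.7], [-43.0, 19.8, 44.8], [-40.0, 17.6, 43.0], [-37.0, 15.9, 41.6], [-34.0, 14.7, 39.7], [-31.0, 13.1, 38.0], [-28.0, 11.1, 36.9], [-25.0, 8.8, 36.7], [-22.0, 6.6, 37.6], [-19.0, 3.3, 39.2], [-16.0, 1.0, 40.9], [-13.0, -0.5, 42.6]]
24.668992029149823 -10.208363013406995 -2.313400068081352
```

View pics/t6.png

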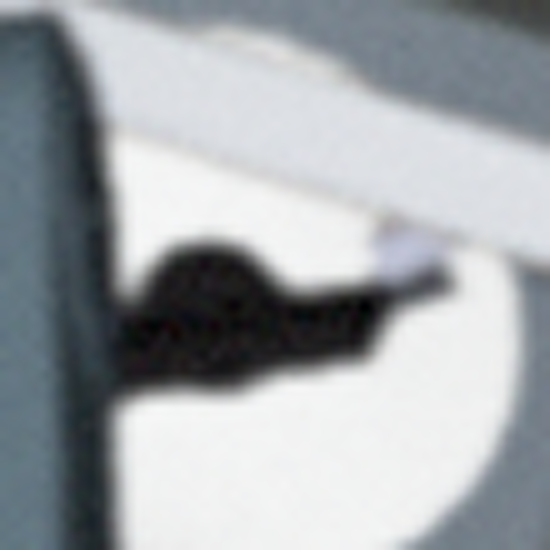

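The lug now shows past the second clip at (440,280), the bar measures about 60°, and the sideways force has risen, so the handle is at its end stop. Lifting square to the face to let it spring up.

```bash
python3 -m handwheel '[[[0,-0.029,-0.041,0],[0,-0.057,-0.082,0],[0,-0.115,-0.164,0],[0,-0.23,-0.33,0],[0,-0.23,-0.33,0]]]'; python3 -m handwheel '[[[0,-0.6,-0.5,0],[0,-0.6,-0.5,0],[0,-0.6,-0.5,0],[0,-0.6,-0.5,0]]]'
python3 - <<'E'
from bench import ctrl
import cv2,numpy as np
o=ctrl.get_obs();c=ctrl.camera("wrist");np.savez("w2.npz",pos=o["eef_pos"],rot=o["eef_rot"],**c)
b=ctrl.camera("top")["color"][90:270,100:400]
cv2.imwrite("pics/w2.png",np.vstack([c["color"][:300],cv2.resize(b,(512,300))])[:,:,::-1])
E
python3 w.py w2.npz
```

```text
time_s: 11.32
eef_pos: [0.5343, 0.1783, 0.2339]
eef_rot: [0.001, 0.814, 0.581, 0.002]
wrist_force: [-0.6, -0.5, -0.0]
opening: -0.0
grasp_force: 0.0
time_s: 11.82
eef_pos: [0.4201, 0.2174, 0.3325]
eef_rot: [0.001, 0.814, 0.581, 0.002]
wrist_force: [0.4, -0.2, 0.8]
opening: -0.001
grasp_force: 0.0
plane [0.6008 0.1502 0.1164] [-0.549  0.135  0.825] 34.41111103412229 yaw -13.83074918132416
dial [-0.0225  0.0282  0.0582] world [0.5903 0.147  0.1101]
bar top fx,ey mm ((15.766433715820312, -13.384029388427734), (16.600706100463867, 35.47634506225586), 29.453699111938477) h 0.0525 541
```

View pics/w2.png

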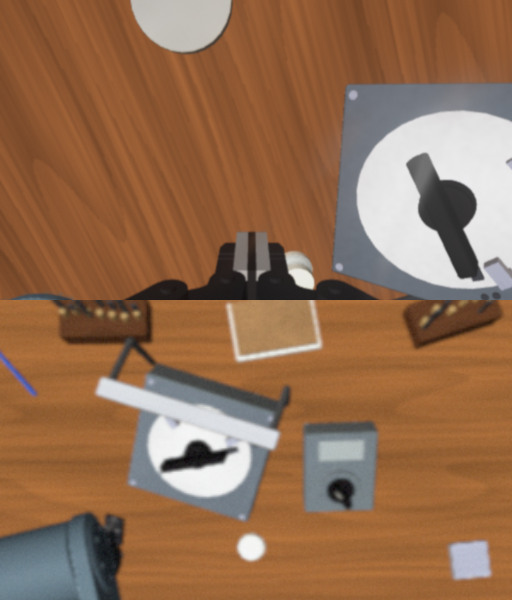

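The handle is in the last position: the bar is at -60.5°, and its top measures 52.5 mm over the face, the same as before pressing, so it has sprung up. The lug is past the clip at (475,275). The kiln controller, jar and block are where they were, and the arm is clear.

```bash
python3 -c "
from bench import ctrl
print(ctrl.hand_in())"
```

```text
the job is handed in; nothing more can be done
None
```

The job is handed in: the changeover switch is in its last position, sprung up behind the second clip, with the bench items and kiln controller unmoved in the camera view; no verdict was returned.

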